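# Load the ring press and click its die slide home under the ram

## Task

Take the gold band from the leather pad and lay it flat in the round seat of the ring press's sliding die while the die is still out in the open, and let go of it. Then take the slide's black knob and slide the die in under the ram until you feel the detent ball click into its notch, without running on past it, and finish still holding the knob with the die at the notch, ready for the press stroke. Leave the silver band, the hammer, the forming block and the tin of punches as they lie.

Things in the scene. Friction and masses are not known exactly. Their poses are not given: they have to be found in the camera images.
- gold_band: The wide gold finger ring to be worked: 25 mm outside, 20 mm inside, 12 mm high, about 20 g, lying flat on the leather pad. Origin at the centre of its underside, z along the ring's axis.
- silver_band: A silver-grey ring of the same size, also flat on the pad, its centre 60 mm or more from the gold one; it is not to be disturbed.
- leather_pad: Fixed dark brown leather pad, 90 mm (its x) by 145 mm (its y) and 16 mm high, on which both bands lie. Origin at the centre of its underside.
- ring_press: Green hand press, fixed: origin on the bench under the ram's axis; own +y is the way the die slides in, own +x points to the column (x 87 to 137 mm). Its steel bed, 112 mm wide, 12 mm high with two 24 mm high gib rails, runs from y -410 to 80 mm. Pull lever on the +y side.
- die_slide (a joint): How far the die slide is pushed in (m): 0 fully out, 0.180 with the ball in its notch and the seat under the ram, 0.205 end stop. Starts between 0 and 0.035, stays where left. Drags with 2 to 3 N; a sprung ball rides on its flank and drops into the one notch, which begins 5 mm before 0.180 and draws the slide in with up to 8 N; pushing on out of it takes about 12 N.
- die_seat (a point): Centre of the seat's floor in the dark die block on the slide, 36 mm above the bench, moving with the slide; axes as the press. The seat is a cone, 27 mm wide at the floor, 34 mm at the mouth, 5 mm deep; the block's top is 41 mm above the bench, 56 mm (x) by 64 mm (y). A band lying in it stands 7 mm out of the block.
- die_knob: The slide's upright round black knob, mounted on the slide 190 mm behind the seat (own -y of the press). Origin at its foot on the slide's top, 25 mm above the bench; the black grip, which can turn on its stem, is 24 mm in diameter from 18 to 42 mm above the origin, its top at 48 mm. Take it from above.
- ram_axis (a point): Point on the press's ram axis, 36 mm above the bench: where the seat's floor centre must come to; axes as the press. The punch ends 78 mm above the bench; the overhanging head (x -44 to 136, y -30 to 30 mm from the axis) is 165 to 265 mm above the bench, ram and lever top out at 355 mm.
- hammer: Hammer with wooden handle, 270 mm long, lying on the bench to the left of the press; not to be disturbed.
- forming_block: Loose steel forming block with five raised lands and grooves across its top, 60 by 100 by 36 mm; not to be disturbed. Origin at the centre of its underside.
- punch_tin: Open tin with punches, 70 by 110 by 20 mm, its yellow lid folded out flat towards its own +x; not to be disturbed. Origin at the centre of the tin's underside.

How it is judged:
By the outcome, as a careful person would: the job done as asked, in the order asked, and still so for the second after the job is handed in, while the arm keeps its last pose, push and grip.
It also fails if it takes over 64 s, if anything falls off the work surface, if the arm or the gripper's body presses on something with over 40 N, if the wrist force passes 120 N, or if a joint passes its speed limit or range.

## Robot

A 6-joint arm with a two-finger parallel gripper is mounted at the origin on the work surface. World frame = base frame: x ahead of the robot, y to its left, z up, the work surface at z = 0. Lengths are in m, angles in rad, forces in N, time in s.
With the tool pointing down it reaches from about 0.35 to 0.725 m from the base axis. Payload 4.3 kg.
Tool frame: the origin (TCP) lies between the finger pads; the fingertips stand 14 mm ahead of it and the grasp point (between the pads) lies 5 mm behind it; z points along the fingers, y is the line along which they close (so a half turn about z gives the same grasp; the last joint's range is limited). The gripper opens to 85 mm and grips with 20 to 120 N. Pads are 22 mm wide; open, the fingers measure 114 mm over their backs; the gripper's body (76 mm by 85 mm) begins 54 mm behind the grasp point. The pads swing forward as they close: fully open they stand 13 mm farther back than shut.
Start: joints at [-1.398, 0.377, 0.081, 1.274, 0, 1.46], TCP at [0.16, -0.552, 0.245] pointing down, gripper open.
Joint ranges: [-2.72, 2.72], [-0.84, 1.66], [-1.02, 1.22], [-1.77, 2.12], [-1.37, 1.28], [-3.14, 3.14]. Speed limits (rad/s): [2.57, 2.57, 3.14, 3.14, 3.14, 3.14].

## Interface

Orientations are given as a rotation vector (axis times angle).
In Python, from bench import * gives the robot as it stands. The module is installed in compiled form; this text tells all that it offers.
- The arm moves only by the tool carry_out, never from a script. Its argument "motion" is a list of rows, each a list of 3 entries, a list of its own where there are three numbers: the shift along the tool's x, y, z in cm, then the turn about the tool's z in rad, then the opening, from 0 (shut) to 1 (fully open). A call has 1 to 10 rows; each row shifts and turns the commanded pose from where the row before left it, along the tool's axes as they then stand; what a row does not reach is not made up. A row lasts 1/12 s, in which the tool goes at most 41.7 mm and 7.16 degrees, less where a joint would pass 70% of its speed; a pose out of reach is approached as far as the arm can. A call is refused whole if a number of a shift passes 4.17 or a number of a turn 0.125, either way. A call with a gripper value outside its range is refused whole. The fingers move at their own pace and stop on an object; the grip force is fixed at half the most. Time passes only in rows, so rows that do not move let the fingers close. It gives the time, the measured TCP pose, the force, the opening and the grip force at its end, in the units of the state.
- get_state(): the state, without advancing time (a new reading comes with each control period).
- read_camera(name): name is "side" or "top"; returns the picture (480x640x3 uint8, red, green, blue); there is no depth.
- get_calibration(name): a dict with "vfov" (degrees; the focal length in pixels is half the picture's height over the tangent of half this angle, whatever the lens; pixels are square), "cx", "cy" (the principal point, pixels), "distortion" ([k1, k2, p1, p2, k3] as OpenCV has them; the pictures are not rectified), "xyz" and "orientation" of the camera in the world. Camera axes: x right, y up, looking along -z (the intrinsics and any distortion apply to the point x, -y, -z); pixel columns grow to the right and rows downward; lengths in m; the calibration is good to about 2 mm. A picture is of the moment at which its call begins. get_calibration takes no time and is no camera call.
- close_job(): hands the job in; it is judged then, once.
The state is a dict: "time_s": time; "qpos": joint angles; "dq": joint speeds; "joint_efforts": joint torques, N m; "position": TCP position; "ee_rot": TCP orientation; "ft_force": force on the tool from outside, world axes, zero at the start; "moment": the same for the moment, N m; "finger_gap": finger opening in m; "grip_force": force on a finger pad.
Only numpy, scipy, OpenCV 4.12 (cv2) and the standard library are available. Lean on these libraries where they do the work, as an engineer would, in place of code of your own. Each camera call takes 0.05 s, during which the arm holds its last target. There are 200 camera calls.

## Working session

There is one attempt and no reset: what is moved stays moved. The work goes in short steps, Python scripts to look and compute and a tool call to move; the robot and the scene stay as the last step left them, time stands still between calls to the robot, and variables do not carry over. Pictures are saved under pics/ and viewed, at most 10 in all, crops included, and the job is handed in when it is done.

Besides the shell and the picture viewer there is one more tool, called after "Request:" by a JSON object that holds its "op" and its "data". carry_out: Moves the arm, as the interface text tells. Its arguments: {"type":"object","properties":{"motion":{"type":"array","items":{"type":"array"}}},"required":["motion"]}

```bash
mkdir -p pics; cat > h.py <<'E'
from bench import *
import numpy as np, cv2
from scipy.spatial.transform import Rotation as R
def cam(n):
    c=get_calibration(n); f=240/np.tan(np.radians(c["vfov"])/2)
    K=np.array([[f,0,c["cx"]],[0,f,c["cy"]],[0,0,1.]])
    return K,np.array(c["distortion"],float),np.array(c["xyz"]),R.from_rotvec(c["orientation"]).as_matrix() if len(np.ravel(c["orientation"]))==3 else R.from_quat(c["orientation"]).as_matrix()
def px2w(n,u,v,z):
    K,d,p,M=cam(n)
    q=cv2.undistortPoints(np.array([[[u,v]]],float),K,d)[0,0]
    r=M@np.array([q[0],-q[1],-1]); return p+r*(z-p[2])/r[2]
def w2px(n,P):
    K,d,p,M=cam(n); c=(np.atleast_2d(P)-p)@M; c=c*[1,-1,-1]
    return cv2.projectPoints(c,np.zeros(3),np.zeros(3),K,d)[0][:,0]
def snap(n,f):
    a=read_camera(n)[:,:,::-1]; cv2.imwrite("pics/"+f,a); return a
E
python3 - <<'E'
from h import *
for n in("top","side"): snap(n,n+"0.png"); print(get_calibration(n))
print(get_state())
E
```

```text
{'vfov': 46.23720618516783, 'cx': 320.0574183936664, 'cy': 238.56144498746946, 'distortion': array([-0.09283749,  0.        ,  0.        ,  0.        ,  0.        ]), 'xyz': array([0.29331345, 0.00980454, 1.52819076]), 'orientation': array([ 0.14002038, -0.14011034, -1.58522008])}
{'vfov': 42.69190219741652, 'cx': 314.4670935938511, 'cy': 234.42669157335288, 'distortion': array([-0.12620983,  0.        ,  0.        ,  0.        ,  0.        ]), 'xyz': array([ 0.31392651, -1.02894855,  0.76512362]), 'orientation': array([ 0.97429575, -0.09924429, -0.18813221])}
{'time_s': 0.1, 'qpos': array([-1.39832606e+00,  3.77976827e-01,  7.97586017e-02,  1.27440597e+00,
        1.06449398e-05,  1.46049756e+00]), 'dq': array([ 0.00062169, -0.00141036,  0.00485039, -0.00088746,  0.00227385,
       -0.00187799]), 'joint_efforts': array([ 8.55506041e-04, -4.64694428e+01,  2.70581853e+01,  1.20733309e-02,
       -1.51452368e-04,  5.92720582e-06]), 'position': array([ 0.16034587, -0.55160082,  0.24446147]), 'ee_rot': array([-3.10843628e+00, -4.42436735e-01,  7.24841542e-05]), 'ft_force': array([ 1.04160348, -0.08565811, -0.69918367]), 'moment': array([-0.01739215,  0.01272316,  0.01533678]), 'grip_force': 0.0, 'finger_gap': 0.08535884946483044}
```

View pics/top0.png

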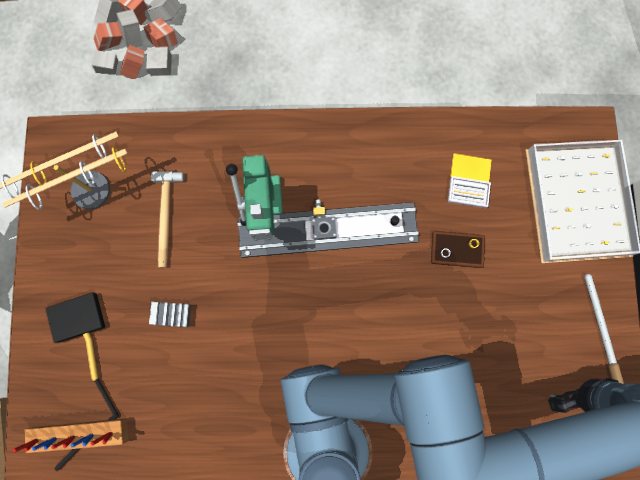

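View pics/side0.png

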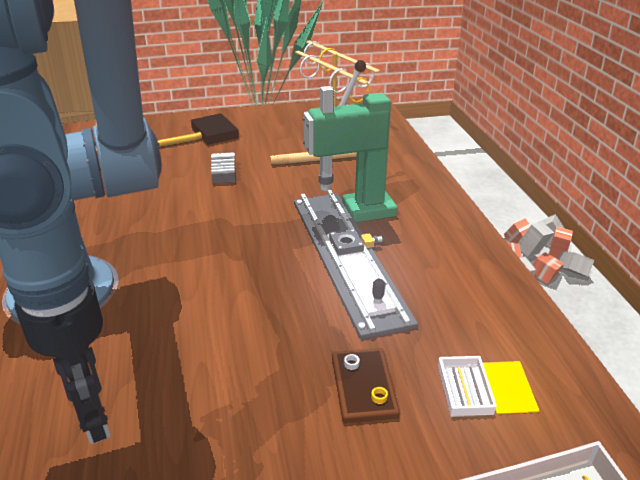

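Top view: gold band at about (474,243), silver at (446,253), seat at (324,228) and knob at (395,221). The side view shows the same layout: gold (379,395), knob (378,290), seat (347,240). I'll enlarge both for closer pixel readings.

```bash
python3 - <<'E'
import cv2,numpy as np
a=cv2.imread("pics/top0.png"); b=cv2.imread("pics/side0.png")
c=cv2.resize(a[195:270,290:490],None,fx=4,fy=4,interpolation=cv2.INTER_CUBIC)
d=cv2.resize(b[220:420,320:420],None,fx=3,fy=3,interpolation=cv2.INTER_CUBIC)
o=np.zeros((600,800,3),np.uint8);o[:300]=c
e=d; o[300:600,0:300]=e[0:300]; o[300:600,320:620]=e[300:600]
cv2.imwrite("pics/z0.png",o)
E
```

```text
(no output)
```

View pics/z0.png

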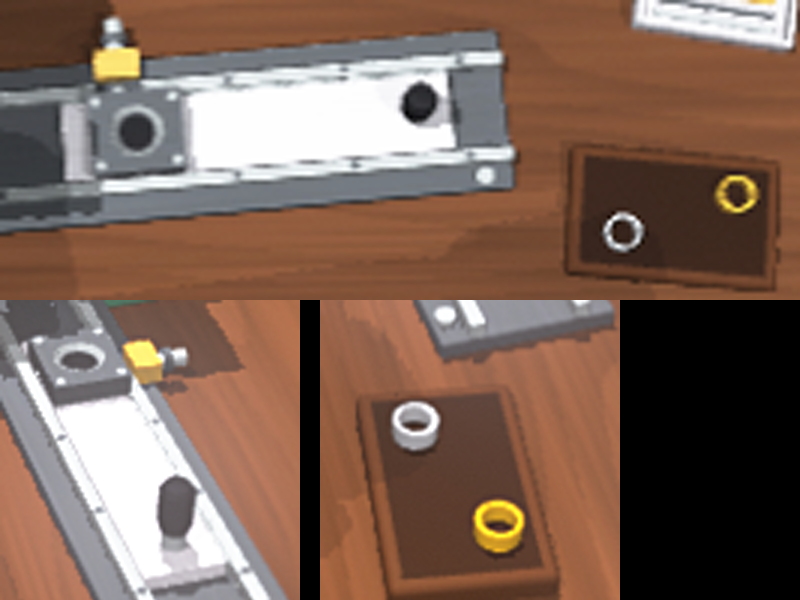

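Enlarged, top view: gold rim centre (473.9,242.9), silver (445.1,252.4), seat mouth (324.1,227.4), knob top (394.4,220.2). Side view: gold rim (379.3,392), seat (345.7,239.3).

```bash
python3 - <<'E'
from h import *
P=dict(gold=((473.9,242.9),(379.4,391.8),.028),silver=((445.1,252.4),(351.5,361.8),.028),seat=((324.1,227.4),(345.7,239.3),.040),knob=((394.4,220.2),(378.7,280.7),.073))
W={}
def ray(n,u,v):
    a=px2w(n,u,v,0);b=px2w(n,u,v,.5);return a,(b-a)/np.linalg.norm(b-a)
for k,(t,s,z) in P.items():
    W[k]=px2w("top",*t,z)
    A=0;B=0
    for n,q in(("top",t),("side",s)):
        a,d=ray(n,*q);M=np.eye(3)-np.outer(d,d);A=A+M;B=B+M@a
    print(k,W[k].round(4),px2w("side",*s,z).round(4),"tri",np.linalg.solve(A,B).round(4))
v=W["seat"]-W["knob"];print(np.hypot(*v[:2]),np.degrees(np.arctan2(v[1],v[0])))
v=W["gold"]-W["silver"];print(np.hypot(*v[:2]))
c=[px2w("top",290+x/4-.4,195+y/4-.4,.012) for x,y in((497,33),(513,187))]
print(c,np.hypot(*(c[0]-c[1])[:2]),np.degrees(np.arctan2(*(c[0]-c[1])[[1,0]])))
c=[px2w("top",290+x/4-.4,195+y/4-.4,.016) for x,y in((570,146),(778,158),(774,290),(566,274))]
print(np.round(c,4)[:,:2])
s=get_state();print(R.from_rotvec(s["ee_rot"]).as_matrix().round(3))
E
```

```text
gold [ 0.543  -0.4119  0.028 ] [ 0.5454 -0.4108  0.028 ] tri [ 0.5439 -0.4117  0.0291]
silver [ 0.5185 -0.3311  0.028 ] [ 0.5189 -0.3385  0.028 ] tri [ 0.52   -0.3326  0.0216]
seat [ 0.5913 -0.0043  0.04  ] [ 0.5919 -0.0065  0.04  ] tri [ 0.5921 -0.0044  0.0384]
knob [ 0.6006 -0.1906  0.073 ] [ 0.6056 -0.1944  0.073 ] tri [ 0.6039 -0.1915  0.0703]
0.1865625489817913 92.86278839561513
0.0844388946591331
[array([ 0.66177852, -0.25543109,  0.012     ]), array([ 0.55301901, -0.26110253,  0.012     ])] 0.10890728574394047 2.9850733190920713
[[ 0.5802 -0.3012]
 [ 0.5691 -0.4454]
 [ 0.4776 -0.4363]
 [ 0.4916 -0.2937]]
[[ 0.96   0.279 -0.   ]
 [ 0.279 -0.96   0.002]
 [ 0.    -0.002 -1.   ]]
```

Request:
{"op": "carry_out", "data": {"motion": [[[0,0,0],0.115,0.6],[[0,0,0],0.115,0.6],[[2,-0.6,0],0,0.6],[[3.5,-1.1,0.8],0,0.6],[[3.5,-1.1,0.8],0,0.6],[[3.5,-1.1,0.8],0,0.6],[[3.5,-1.1,0.8],0,0.6],[[3.5,-1.1,0.8],0,0.6],[[3.5,-1.1,0.8],0,0.6],[[3.5,-1.1,0.8],0,0.6]]}}

```text
time_s: 0.93
position: [0.422, -0.4541, 0.1884]
ee_rot: [-3.14, -0.083, 0.001]
ft_force: [0.2, -0.9, -0.1]
finger_gap: 0.0511
grip_force: 0.0
```

```bash
cat > g.py <<'E'
from h import *
import sys
def go(t):
    s=get_state();M=R.from_rotvec(s["ee_rot"]).as_matrix();p=s["position"]
    print("t",round(s["time_s"],2),"pos",p.round(4),"tooly",M[:,1].round(3),"z",M[:,2].round(3),"gap",round(s["finger_gap"],4),"F",s["ft_force"].round(1),"grip",round(s["grip_force"],1))
    print("shift cm",(M.T@(np.array(t)-p)*100).round(2))
if __name__=="__main__": go([float(x) for x in sys.argv[1:4]])
E
python3 g.py .5435 -.4117 .08
```

```text
t 0.93 pos [ 0.422  -0.4541  0.1884] tooly [ 0.053 -0.999 -0.001] z [-0.001  0.001 -1.   ] gap 0.0511 F [ 0.2 -0.9 -0.1] grip 0.0
shift cm [12.36 -3.59 10.84]
```

Request:
{"op": "carry_out", "data": {"motion": [[[3,-0.9,2],0,0.6],[[3,-0.9,2],0,0.6],[[3,-0.9,2],0,0.6],[[3,-0.8,2],0,0.6],[[0.3,-0.1,1.8],0,0.6],[[0,0,0],0,0.6],[[0,0,0],0,0.6]]}}

```text
time_s: 1.52
position: [0.5405, -0.4116, 0.0895]
ee_rot: [-3.138, -0.084, 0.006]
ft_force: [0.6, -0.2, 0.4]
finger_gap: 0.0512
grip_force: 0.0
```

```bash
python3 g.py .5435 -.4117 .035; python3 - <<'E'
from h import *
a=snap("side","s1.png");b=snap("top","t1.png")
o=np.zeros((480,800,3),np.uint8)
o[:,:400]=cv2.resize(a[300:420,330:430],(400,480),interpolation=cv2.INTER_CUBIC)
o[:,400:]=cv2.resize(b[180:300,425:525],(400,480),interpolation=cv2.INTER_CUBIC)
cv2.imwrite("pics/z1.png",o)
E
```

```text
t 1.52 pos [ 0.5405 -0.4116  0.0895] tooly [ 0.053 -0.999 -0.003] z [-0.004  0.003 -1.   ] gap 0.0512 F [ 0.6 -0.2  0.4] grip 0.0
shift cm [0.32 0.04 5.45]
```

View pics/z1.png

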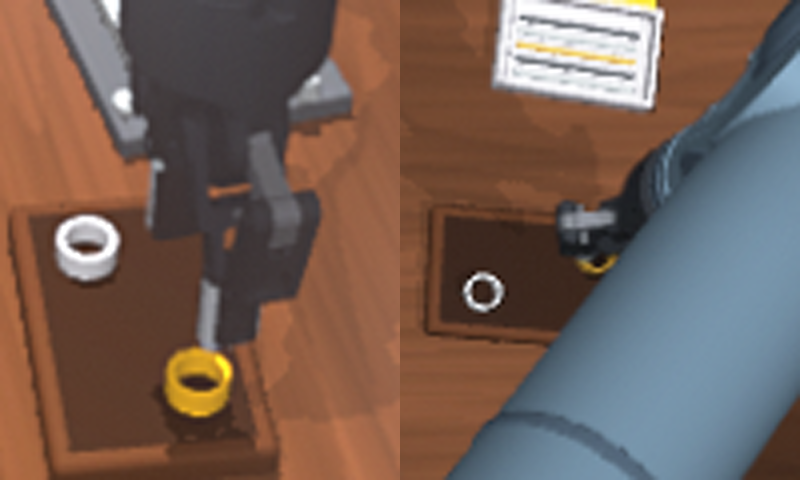

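Silver (482,290 in the top half) and gold are both undisturbed; the fingers straddle the gold band. Going down.

Request:
{"op": "carry_out", "data": {"motion": [[[0.3,0,1],0,0.6],[[0,0,1.2],0,0.6],[[0,0,1.2],0,0.6],[[0,0,1.2],0,0.6],[[0,0,0.8],0,0.6],[[0,0,0],0,0.6],[[0,0,0],0,0.6]]}}

```text
time_s: 2.2
position: [0.544, -0.4124, 0.0365]
ee_rot: [-3.139, -0.082, 0.002]
ft_force: [0.5, -0.0, 0.8]
finger_gap: 0.0512
grip_force: 0.0
```

```bash
python3 g.py .5435 -.4117 .035
```

```text
t 2.2 pos [ 0.544  -0.4124  0.0365] tooly [ 0.053 -0.999 -0.001] z [-0.001  0.001 -1.   ] gap 0.0512 F [ 0.5 -0.   0.8] grip 0.0
shift cm [-0.04 -0.07  0.15]
```

Request:
{"op": "carry_out", "data": {"motion": [[[0,0,0.15],0,0.6],[[0,0,0],0,0.45],[[0,0,0],0,0.35],[[0,0,0],0,0.25],[[0,0,0],0,0.1],[[0,0,0],0,0.1],[[0,0,0],0,0.1],[[0,0,0],0,0.1]]}}

```text
time_s: 2.87
position: [0.5451, -0.4131, 0.0368]
ee_rot: [3.139, 0.083, 0.002]
ft_force: [-1.6, 0.5, 5.4]
finger_gap: 0.0209
grip_force: 58.8
```

```bash
python3 g.py .5435 -.4117 .035; python3 - <<'E'
from h import *
a=snap("side","s2.png")
cv2.imwrite("pics/z2.png",cv2.resize(a[320:420,330:430],(600,600),interpolation=cv2.INTER_CUBIC))
E
```

```text
t 2.87 pos [ 0.5451 -0.4131  0.0368] tooly [ 0.053 -0.999  0.001] z [ 0.001 -0.001 -1.   ] gap 0.0209 F [-1.6  0.5  5.4] grip 58.8
shift cm [-0.16 -0.15  0.18]
```

View pics/z2.png

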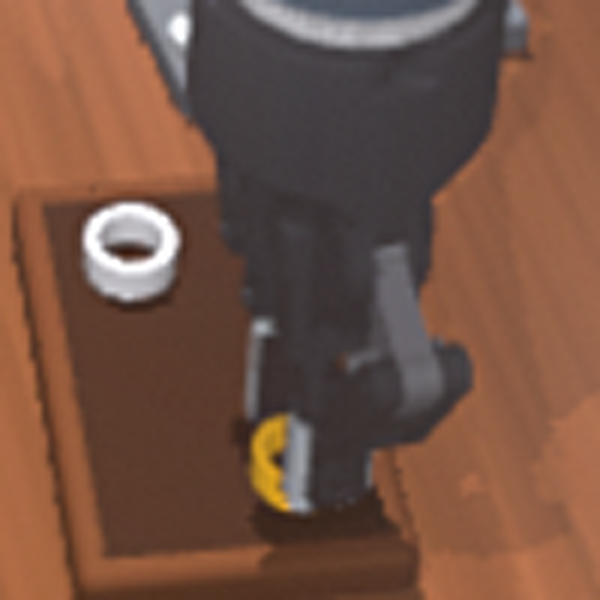

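The gap reads 20.9 mm rather than 25, and the ring shows left of the pad (ring's left edge at about (372,397)), so it is off-centre or tilted. Checking by projection.

```bash
python3 - <<'E'
from h import *
s=get_state();p=s["position"];M=R.from_rotvec(s["ee_rot"]).as_matrix()
for k,o in dict(nearTipL=(-.011,.0105,.014),nearTipR=(.011,.0105,.014),farTipL=(-.011,-.0105,.014),farTipR=(.011,-.0105,.014)).items():
    q=w2px("side",p+M@np.array(o))[0]; print(k,q.round(1),((q-[330,320])*6+2.5).round())
for a in np.arange(0,360,45):
    c=np.array([.5435+.0125*np.cos(np.radians(a)),-.4117+.0125*np.sin(np.radians(a)),.028]);print(((w2px("side",c)[0]-[330,320])*6+2.5).round(),end=" ")
E
```

```text
nearTipL [375.  401.6] [273. 492.]
nearTipR [388.3 398.7] [352. 475.]
farTipL [370.6 391.7] [246. 433.]
farTipR [383.8 388.9] [325. 416.]
[339. 429.] [316. 407.] [279. 402.] [251. 418.] [247. 445.] [270. 468.] [306. 473.] [335. 457.]
```

Request:
{"op": "carry_out", "data": {"motion": [[[0,0,0],0,0.35],[[0,0,0],0,0.5],[[0,0,0],0,0.6],[[0,0,0],0,0.6],[[0,0,-2],0,0.6],[[0,0,-3],0,0.6],[[-3,0,-3],0,0.6],[[-3,0,0],0,0.6],[[-3,0,0],0,0.6],[[0,0,0],0,0.6]]}}

```text
time_s: 3.75
position: [0.45, -0.4167, 0.1151]
ee_rot: [-3.139, -0.077, 0.007]
ft_force: [-0.8, 1.0, -0.9]
finger_gap: 0.0514
grip_force: 0.0
```

```bash
python3 g.py .5435 -.4117 .035; python3 - <<'E'
from h import *
a=snap("side","s3.png");b=snap("top","t3.png")
o=np.zeros((600,800,3),np.uint8)
o[:,:400]=cv2.resize(a[320:420,340:407],(400,600),interpolation=cv2.INTER_CUBIC)
o[:,400:]=cv2.resize(b[195:295,435:502],(400,600),interpolation=cv2.INTER_CUBIC)
cv2.imwrite("pics/z3.png",o)
E
```

```text
t 3.75 pos [ 0.45   -0.4167  0.1151] tooly [ 0.049 -0.999 -0.002] z [-0.004  0.002 -1.   ] gap 0.0514 F [-0.8  1.  -0.9] grip 0.0
shift cm [ 9.4  -0.02  7.96]
```

View pics/z3.png

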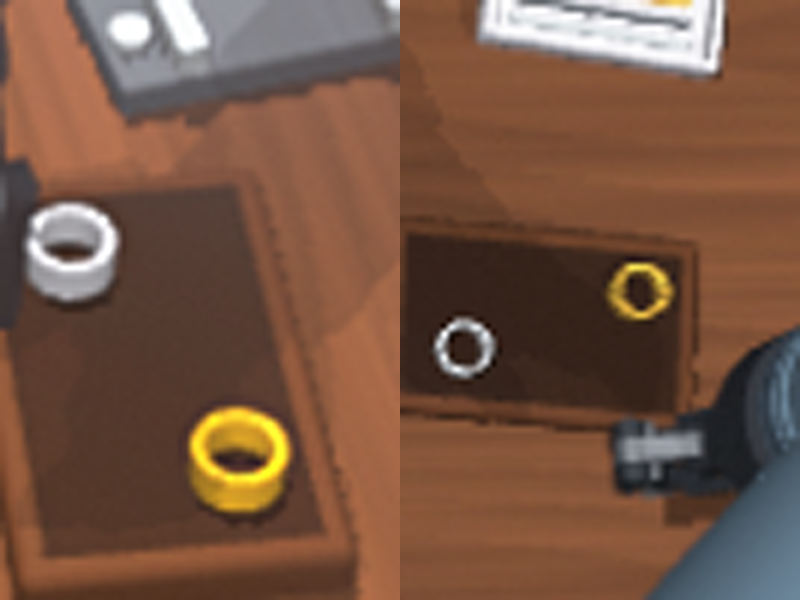

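```bash
python3 - <<'E'
from h import *
print(px2w("top",475.1,243.3,.028).round(4),px2w("side",379.6,393.9,.028).round(4))
s=get_state();p=s["position"];M=R.from_rotvec(s["ee_rot"]).as_matrix()
a=cv2.imread("pics/s3.png");b=cv2.imread("pics/t3.png")
pts=[p+M@np.array(o) for o in((-.011,.0257,.009),(.011,.0257,.009),(-.011,-.0257,.009),(.011,-.0257,.009))]
ims=[]
for n,im in(("side",a),("top",b)):
    q=w2px(n,pts);c=q.mean(0);x,y=(c-[33,50]).astype(int)
    z=cv2.resize(im[y:y+100,x:x+67],(400,600),interpolation=cv2.INTER_CUBIC)
    for w in q: cv2.circle(z,tuple(int(k) for k in (w-[x,y]+.5)*6),3,(0,0,255),-1)
    ims.append(z);print(n,x,y,q.round(1).tolist())
cv2.imwrite("pics/z4.png",np.hstack(ims))
E
```

```text
[ 0.5418 -0.4151  0.028 ] [ 0.5445 -0.415   0.028 ]
side 290 319 [[321.2, 383.1], [336.1, 380.2], [312.2, 358.0], [326.5, 355.3]]
top 453 221 [[496.6, 275.3], [495.6, 266.8], [477.0, 276.8], [476.0, 268.3]]
```

View pics/z4.png

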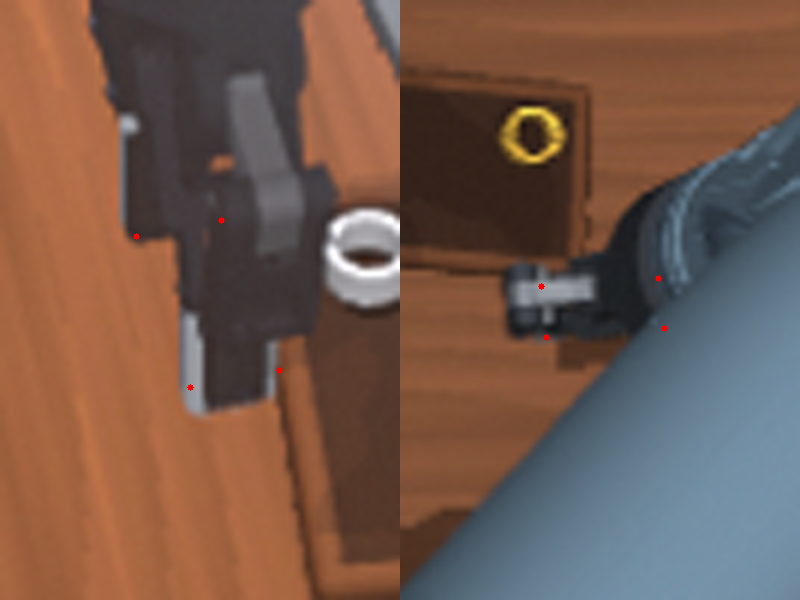

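The projected tips (red) match the fingers, so the arm and camera agree. The band lies flat at (0.543,-0.415), and the tips probably only wedged on its rim. I'll grasp about 5 mm deeper.

Request:
{"op": "carry_out", "data": {"motion": [[[3,0,0],0,0.6],[[3,0,1],0,0.6],[[3,0,1],0,0.6],[[0.5,0,1.5],0,0.6],[[0,0,1.5],0,0.6],[[0,0,0],0,0.6],[[0,0,0],0,0.6]]}}

```text
time_s: 4.43
position: [0.5504, -0.4113, 0.0638]
ee_rot: [-3.138, -0.085, 0.003]
ft_force: [0.0, 0.2, 0.1]
finger_gap: 0.0513
grip_force: 0.0
```

```bash
python3 g.py .543 -.4148 .032
```

```text
t 4.43 pos [ 0.5504 -0.4113  0.0638] tooly [ 0.054 -0.999 -0.002] z [-0.002  0.002 -1.   ] gap 0.0513 F [0.  0.2 0.1] grip 0.0
shift cm [-0.75  0.31  3.18]
```

Request:
{"op": "carry_out", "data": {"motion": [[[-0.7,0.3,0],0,0.6],[[0,0,1.2],0,0.6],[[0,0,1.2],0,0.6],[[0,0,0.7],0,0.6],[[0,0,0],0,0.6],[[0,0,0],0,0.6]]}}

```text
time_s: 4.93
position: [0.5425, -0.4152, 0.0332]
ee_rot: [-3.139, -0.082, 0.002]
ft_force: [-0.7, -0.8, 0.5]
finger_gap: 0.0512
grip_force: 0.0
```

```bash
python3 g.py .543 -.4148 .032
```

```text
t 4.93 pos [ 0.5425 -0.4152  0.0332] tooly [ 0.053 -0.999 -0.002] z [-0.002  0.002 -1.   ] gap 0.0512 F [-0.7 -0.8  0.5] grip 0.0
shift cm [ 0.05 -0.04  0.12]
```

Request:
{"op": "carry_out", "data": {"motion": [[[0,0,0.15],0,0.5],[[0,0,0],0,0.4],[[0,0,0],0,0.32],[[0,0,0],0,0.2],[[0,0,0],0,0.1],[[0,0,0],0,0.1],[[0,0,0],0,0.1],[[0,0,0],0,0.1]]}}

```text
time_s: 5.6
position: [0.5438, -0.4162, 0.0336]
ee_rot: [3.14, 0.083, 0.002]
ft_force: [-0.6, 0.9, 5.4]
finger_gap: 0.0217
grip_force: 59.2
```

```bash
python3 g.py .543 -.4148 .032
```

```text
t 5.6 pos [ 0.5438 -0.4162  0.0336] tooly [ 0.053 -0.999  0.001] z [ 0.001 -0.001 -1.   ] gap 0.0217 F [-0.6  0.9  5.4] grip 59.2
shift cm [-0.07 -0.14  0.16]
```

Request:
{"op": "carry_out", "data": {"motion": [[[0,0,-1],0,0.1],[[0,0,-2],0,0.1],[[0,0,-2.5],0,0.1],[[0,0,-2.5],0,0.1],[[0,0,-1],0,0.1],[[0,0,0],0,0.1],[[0,0,0],0,0.1]]}}

```text
time_s: 6.18
position: [0.5435, -0.416, 0.1227]
ee_rot: [3.14, 0.083, 0.001]
ft_force: [-0.4, 0.4, -1.2]
finger_gap: 0.0214
grip_force: 58.8
```

```bash
python3 g.py .543 -.4148 .032;  python3 - <<'E'
from h import *
a=snap("side","s5.png")
p=get_state()["position"];q=w2px("side",p)[0];x,y=(q-[35,40]).astype(int)
print(x,y);cv2.imwrite("pics/z5.png",cv2.resize(a[y:y+75,x:x+75],(600,600),interpolation=cv2.INTER_CUBIC))
E
```

```text
t 6.18 pos [ 0.5435 -0.416   0.1227] tooly [ 0.053 -0.999  0.001] z [ 0.    -0.001 -1.   ] gap 0.0214 F [-0.4  0.4 -1.2] grip 58.8
shift cm [-0.04 -0.13  9.07]
347 311
```

View pics/z5.png

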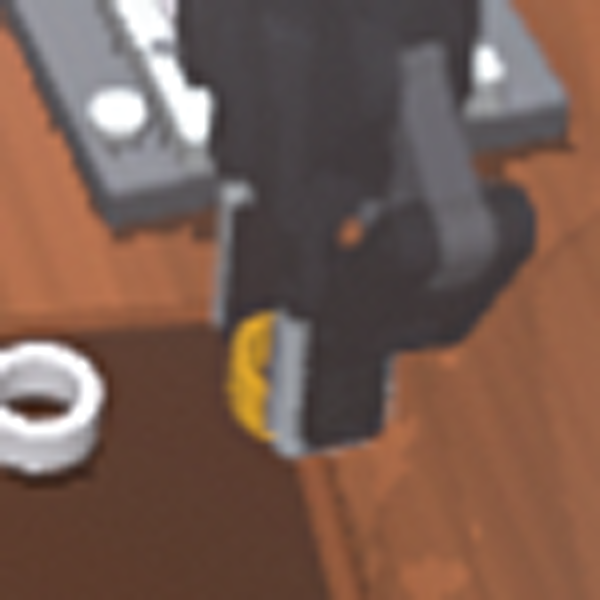

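The band is in the grip: silver at the left untouched, gold between the pads at about (250,380) of the crop. Carrying it to the seat at (0.592,-0.005).

Request:
{"op": "carry_out", "data": {"motion": [[[0.2,-1.5,0],0,0.1],[[0.6,-3,0],0,0.1],[[0.7,-4,0],0,0.1],[[0.7,-4,0],0,0.1],[[0.7,-4,0],0,0.1],[[0.7,-4,0],0,0.1],[[0.7,-4,0],0,0.1],[[0.7,-4,0],0,0.1],[[0.7,-4,0],0,0.1],[[0.6,-3,0],0,0.1]]}}

```text
time_s: 7.07
position: [0.5855, -0.0544, 0.1204]
ee_rot: [-3.139, -0.086, 0.007]
ft_force: [0.3, -0.8, -0.8]
finger_gap: 0.0216
grip_force: 58.8
```

Request:
{"op": "carry_out", "data": {"motion": [[[0.6,-3,0],0,0.1],[[0.2,-1.5,0],0,0.1],[[0,-0.5,0],0,0.1],[[0,0,0],0,0.1],[[0,0,0],0,0.1]]}}

```text
time_s: 7.48
position: [0.5919, -0.0082, 0.1215]
ee_rot: [3.14, 0.083, -0.004]
ft_force: [-0.4, -0.1, 0.4]
finger_gap: 0.0216
grip_force: 58.8
```

```bash
python3 g.py .592 -.005 .0600
```

```text
t 7.48 pos [ 0.5919 -0.0082  0.1215] tooly [ 0.053 -0.999  0.   ] z [-0.002 -0.001 -1.   ] gap 0.0216 F [-0.4 -0.1  0.4] grip 58.8
shift cm [ 0.04 -0.32  6.15]
```

Request:
{"op": "carry_out", "data": {"motion": [[[0,-0.3,0.5],0,0.1],[[0,0,1.5],0,0.1],[[0,0,1.5],0,0.1],[[0,0,1.5],0,0.1],[[0,0,0.8],0,0.1],[[0,0,0],0,0.1],[[0,0,0],0,0.1],[[0,0,0],0,0.1]]}}

```text
time_s: 8.15
position: [0.5933, -0.0052, 0.0655]
ee_rot: [3.14, 0.082, 0.002]
ft_force: [-0.0, 0.9, -0.3]
finger_gap: 0.0217
grip_force: 58.8
```

```bash
python3 g.py .592 -.005 .0560;  python3 - <<'E'
from h import *
a=snap("side","s6.png");b=snap("top","t6.png")
o=np.hstack([cv2.resize(im[y:y+75,x:x+50],(400,600),interpolation=cv2.INTER_CUBIC) for im,x,y in((a,320,195),(b,300,190))])
cv2.imwrite("pics/z6.png",o)
E
```

```text
t 8.15 pos [ 0.5933 -0.0052  0.0655] tooly [ 0.052 -0.999  0.   ] z [ 0.001 -0.    -1.   ] gap 0.0217 F [-0.   0.9 -0.3] grip 58.8
shift cm [-0.13 -0.02  0.94]
```

View pics/z6.png

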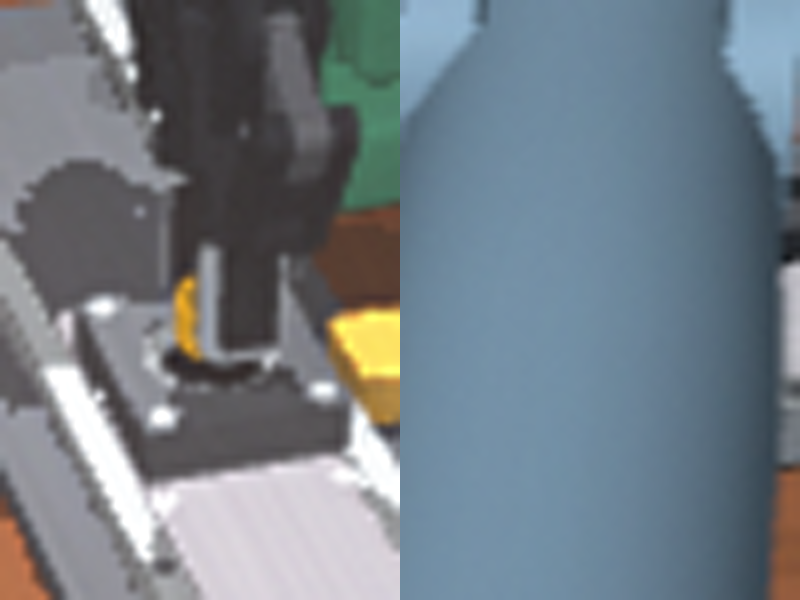

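The band hangs about 1 cm above the seat, whose mouth is centred near (210,353) of the side crop, and it is lined up. Lowering gently.

Request:
{"op": "carry_out", "data": {"motion": [[[-0.1,0,0.3],0,0.1],[[0,0,0.3],0,0.1],[[0,0,0.2],0,0.1],[[0,0,0.1],0,0.1],[[0,0,0],0,0.1],[[0,0,0],0,0.1]]}}

```text
time_s: 8.75
position: [0.5917, -0.0045, 0.0557]
ee_rot: [-3.14, -0.083, 0.0]
ft_force: [-0.2, 0.6, -0.1]
finger_gap: 0.0213
grip_force: 58.8
```

```bash
python3 g.py .592 -.005 .0550
```

```text
t 8.75 pos [ 0.5917 -0.0045  0.0557] tooly [ 0.053 -0.999 -0.   ] z [-0.  0. -1.] gap 0.0213 F [-0.2  0.6 -0.1] grip 58.8
shift cm [0.03 0.05 0.07]
```

Request:
{"op": "carry_out", "data": {"motion": [[[0,0,0.1],0,0.1],[[0,0,0.05],0,0.1],[[0,0,0],0,0.1],[[0,0,0],0,0.1]]}}

```text
time_s: 9.08
position: [0.5918, -0.0045, 0.0553]
ee_rot: [-3.14, -0.083, -0.001]
ft_force: [-2.7, 1.3, 5.9]
finger_gap: 0.0215
grip_force: 61.4
```

```bash
python3 g.py .592 -.005 .0550
```

```text
t 9.08 pos [ 0.5918 -0.0045  0.0553] tooly [ 0.053 -0.999  0.   ] z [ 0.001  0.    -1.   ] gap 0.0215 F [-2.7  1.3  5.9] grip 61.4
shift cm [0.01 0.05 0.03]
```

Request:
{"op": "carry_out", "data": {"motion": [[[-0.08,-0.04,0],0,0.1],[[0,0,0],0,0.1],[[0,0,0],0,0.1],[[0,0,0],0,0.1]]}}

```text
time_s: 9.42
position: [0.5918, -0.0044, 0.0552]
ee_rot: [3.14, 0.083, 0.003]
ft_force: [-1.1, 0.6, 6.0]
finger_gap: 0.0215
grip_force: 61.1
```

```bash
python3 g.py .592 -.005 .0550
```

```text
t 9.42 pos [ 0.5918 -0.0044  0.0552] tooly [ 0.053 -0.999  0.001] z [ 0.002 -0.    -1.   ] gap 0.0215 F [-1.1  0.6  6. ] grip 61.1
shift cm [0.02 0.06 0.02]
```

Request:
{"op": "carry_out", "data": {"motion": [[[0,0,0],0,0.28],[[0,0,0],0,0.32],[[0,0,0],0,0.38],[[0,0,0],0,0.45],[[0,0,0],0,0.5],[[0,0,-1],0,0.5],[[0,0,-2],0,0.5],[[0,0,-3],0,0.5],[[0,0,0],0,0.5]]}}

```text
time_s: 10.17
position: [0.594, -0.0048, 0.12]
ee_rot: [3.139, 0.083, 0.012]
ft_force: [1.3, -0.1, 0.4]
finger_gap: 0.0427
grip_force: 0.0
```

```bash
python3 g.py .602 -.193 .11
```

```text
t 10.17 pos [ 0.594  -0.0048  0.12  ] tooly [ 0.053 -0.999  0.002] z [ 0.008 -0.001 -1.   ] gap 0.0427 F [ 1.3 -0.1  0.4] grip 0.0
shift cm [-0.2  18.84  1.02]
```

Request:
{"op": "carry_out", "data": {"motion": [[[0,1.5,0],0,0.7],[[0,3,0],0,0.7],[[0,3.5,0],0,0.7],[[0,3.5,0],0,0.7],[[0,3.5,0],0,0.7],[[0,2.5,0],0,0.7],[[0,1.4,0],0,0.7],[[0,0,0],0,0.7],[[0,0,0],0,0.7]]}}

```text
time_s: 10.92
position: [0.6007, -0.193, 0.1142]
ee_rot: [-3.14, -0.082, 0.0]
ft_force: [1.3, 0.4, -0.4]
finger_gap: 0.06
grip_force: 0.0
```

```bash
python3 g.py .6015 -.194 .05;  python3 - <<'E'
from h import *
a=snap("side","s7.png");b=snap("top","t7.png")
o=np.hstack([cv2.resize(im[y:y+100,x:x+67],(400,600),interpolation=cv2.INTER_CUBIC) for im,x,y in((a,330,210),(b,300,180))])
cv2.imwrite("pics/z7.png",o)
E
```

```text
t 10.92 pos [ 0.6007 -0.193   0.1142] tooly [ 0.052 -0.999 -0.001] z [-0.     0.001 -1.   ] gap 0.06 F [ 1.3  0.4 -0.4] grip 0.0
shift cm [0.08 0.11 6.42]
```

View pics/z7.png

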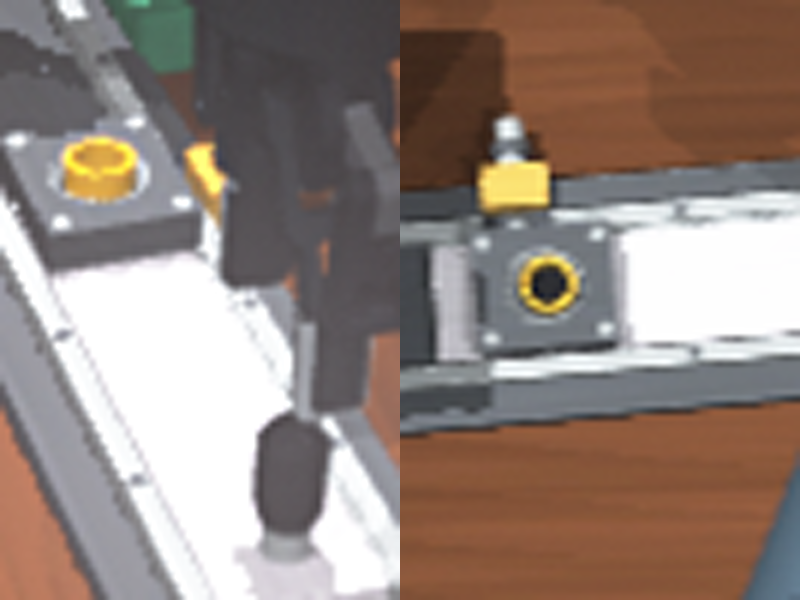

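The band sits flat in the seat: in the top crop it is at (549,284) with the seat ring visible all round. Now the knob.

Request:
{"op": "carry_out", "data": {"motion": [[[0.15,0.05,1],0,0.7],[[0,0,1.5],0,0.7],[[0,0,1.5],0,0.7],[[0,0,1.5],0,0.7],[[0,0,0.9],0,0.7],[[0,0,0],0,0.7],[[0,0,0],0,0.6]]}}

```text
time_s: 11.6
position: [0.6018, -0.1925, 0.0496]
ee_rot: [-3.14, -0.085, 0.003]
ft_force: [0.5, -0.2, 0.4]
finger_gap: 0.0515
grip_force: 0.0
```

Request:
{"op": "carry_out", "data": {"motion": [[[0,0,0],0,0.55],[[0,0,0],0,0.5],[[0,0,0],0,0.45],[[0,0,0],0,0.4],[[0,0,0],0,0.35],[[0,0,0],0,0.3],[[0,0,0],0,0.2],[[0,0,0],0,0],[[0,0,0],0,0],[[0,0,0],0,0]]}}

```text
time_s: 12.43
position: [0.6027, -0.1935, 0.0509]
ee_rot: [3.14, 0.083, 0.001]
ft_force: [-0.1, 2.3, 5.3]
finger_gap: 0.0222
grip_force: 58.8
```

```bash
python3 g.py .6025 -.193 .05;  python3 - <<'E'
from h import *
snap("top","t8.png");snap("side","s8.png")
E
```

```text
t 12.43 pos [ 0.6027 -0.1935  0.0509] tooly [ 0.053 -0.999  0.   ] z [ 0.001 -0.    -1.   ] gap 0.0222 F [-0.1  2.3  5.3] grip 58.8
shift cm [-0.02 -0.05  0.09]
```

Request:
{"op": "carry_out", "data": {"motion": [[[0,-0.3,0],0,0],[[0,-0.6,0],0,0],[[0,-0.8,0],0,0],[[0,-0.8,0],0,0],[[0,-0.8,0],0,0],[[0,-0.8,0],0,0],[[0,-0.8,0],0,0],[[0,-0.6,0],0,0],[[0,-0.3,0],0,0],[[0,0,0],0,0]]}}

```text
time_s: 13.37
position: [0.5988, -0.1368, 0.0509]
ee_rot: [3.137, 0.081, -0.001]
ft_force: [-4.8, -1.8, 7.1]
finger_gap: 0.0224
grip_force: 59.3
```

```bash
python3 g.py .5945 -.0375 .05
```

```text
t 13.37 pos [ 0.5988 -0.1368  0.0509] tooly [ 0.052 -0.999  0.003] z [-0.001 -0.003 -1.   ] gap 0.0224 F [-4.8 -1.8  7.1] grip 59.3
shift cm [ 0.08 -9.94  0.06]
```

Request:
{"op": "carry_out", "data": {"motion": [[[-0.1,-0.3,-0.05],0,0],[[-0.02,-0.6,0],0,0],[[-0.02,-0.8,0],0,0],[[-0.02,-0.8,0],0,0],[[-0.02,-0.8,0],0,0],[[-0.02,-0.8,0],0,0],[[-0.02,-0.8,0],0,0],[[-0.02,-0.6,0],0,0],[[0,-0.3,0],0,0],[[0,0,0],0,0]]}}

```text
time_s: 14.2
position: [0.5947, -0.0785, 0.051]
ee_rot: [3.139, 0.082, 0.002]
ft_force: [0.5, -1.3, 2.4]
finger_gap: 0.0225
grip_force: 59.4
```

```bash
python3 g.py .5945 -.0375 .05; python3 - <<'E'
from h import *
a=snap("top","t9.png").astype(int);snap("side","s9.png")
b=cv2.imread("pics/t7.png").astype(int)
for im,nm in((b,"t7"),(a,"t9")):
    r=(im[:,:,2]>150)&(im[:,:,0]<90)&(im[:,:,1]>100)
    r=r[222:236,250:345]
    v,u=np.nonzero(r);print(nm,len(u),u.mean()+250 if len(u) else 0,v.mean()+222 if len(u) else 0)
E
```

```text
t 14.2 pos [ 0.5947 -0.0785  0.051 ] tooly [ 0.052 -0.999  0.002] z [ 0.002 -0.002 -1.   ] gap 0.0225 F [ 0.5 -1.3  2.4] grip 59.4
shift cm [ 0.2  -4.09  0.09]
t7 30 324.1 227.56666666666666
t9 18 282.72222222222223 229.61111111111111
```

Request:
{"op": "carry_out", "data": {"motion": [[[-0.01,-0.3,0],0,0],[[-0.01,-0.5,0],0,0],[[-0.01,-0.5,0],0,0],[[-0.01,-0.5,0],0,0],[[-0.01,-0.4,0],0,0],[[0,-0.2,0],0,0],[[0,-0.1,0],0,0],[[0,0,0],0,0],[[0,0,0],0,0]]}}

```text
time_s: 15.05
position: [0.5928, -0.0527, 0.051]
ee_rot: [-3.14, -0.083, -0.002]
ft_force: [2.8, -1.9, 1.4]
finger_gap: 0.0222
grip_force: 59.3
```

```bash
python3 g.py .5945 -.0375 .05
```

```text
t 15.05 pos [ 0.5928 -0.0527  0.051 ] tooly [ 0.053 -0.999 -0.   ] z [ 0.001  0.    -1.   ] gap 0.0222 F [ 2.8 -1.9  1.4] grip 59.3
shift cm [ 0.25 -1.51  0.1 ]
```

Request:
{"op": "carry_out", "data": {"motion": [[[0.05,-0.15,0],0,0],[[0,-0.15,0],0,0],[[0,-0.1,0],0,0],[[0,0,0],0,0]]}}

```text
time_s: 15.38
position: [0.5925, -0.0485, 0.051]
ee_rot: [-3.14, -0.083, -0.001]
ft_force: [2.3, -1.9, 2.9]
finger_gap: 0.0224
grip_force: 59.5
```

Request:
{"op": "carry_out", "data": {"motion": [[[0,-0.1,0],0,0],[[0,-0.1,0],0,0],[[0,0,0],0,0]]}}

```text
time_s: 15.63
position: [0.5924, -0.0464, 0.0509]
ee_rot: [-3.14, -0.083, -0.001]
ft_force: [1.4, -1.1, 4.0]
finger_gap: 0.0219
grip_force: 59.6
```

Request:
{"op": "carry_out", "data": {"motion": [[[0,-0.1,0],0,0],[[0,-0.1,0],0,0],[[0,0,0],0,0]]}}

```text
time_s: 15.88
position: [0.5923, -0.0445, 0.0509]
ee_rot: [-3.14, -0.083, -0.001]
ft_force: [1.5, -2.5, 4.6]
finger_gap: 0.0221
grip_force: 59.7
```

Request:
{"op": "carry_out", "data": {"motion": [[[0,-0.1,-0.03],0,0],[[0,0,0],0,0],[[0,0,0],0,0]]}}

```text
time_s: 16.13
position: [0.5921, -0.0431, 0.051]
ee_rot: [-3.139, -0.083, -0.0]
ft_force: [2.9, -0.4, 3.1]
finger_gap: 0.0222
grip_force: 59.5
```

Request:
{"op": "carry_out", "data": {"motion": [[[0,-0.1,0],0,0],[[0,0,0],0,0],[[0,0,0],0,0]]}}

```text
time_s: 16.38
position: [0.592, -0.042, 0.0509]
ee_rot: [-3.139, -0.084, -0.0]
ft_force: [3.3, 1.2, 2.9]
finger_gap: 0.0218
grip_force: 59.5
```

Request:
{"op": "carry_out", "data": {"motion": [[[0,-0.1,0],0,0],[[0,0,0],0,0],[[0,0,0],0,0]]}}

```text
time_s: 16.63
position: [0.5919, -0.0408, 0.051]
ee_rot: [-3.138, -0.084, -0.0]
ft_force: [3.6, 3.2, 2.1]
finger_gap: 0.0223
grip_force: 59.5
```

Request:
{"op": "carry_out", "data": {"motion": [[[0,-0.1,0],0,0],[[0,0,0],0,0],[[0,0,0],0,0]]}}

```text
time_s: 16.88
position: [0.5918, -0.0393, 0.051]
ee_rot: [-3.137, -0.084, -0.0]
ft_force: [4.2, 5.6, 1.7]
finger_gap: 0.0221
grip_force: 59.6
```

Request:
{"op": "carry_out", "data": {"motion": [[[0,-0.05,0],0,0],[[0,0,0],0,0],[[0,0,0],0,0]]}}

```text
time_s: 17.13
position: [0.5918, -0.0379, 0.051]
ee_rot: [-3.136, -0.085, -0.0]
ft_force: [2.8, 7.5, 1.9]
finger_gap: 0.0219
grip_force: 59.7
```

```bash
python3 - <<'E'
from h import *
for i in range(4):
    s=get_state();print(s["position"].round(5),s["ft_force"].round(2));read_camera("top")
E
```

```text
[ 0.59177 -0.03793  0.05096] [2.83 7.45 1.94]
[ 0.59176 -0.03797  0.05095] [3.82 8.02 2.96]
[ 0.59174 -0.03792  0.05094] [3.7  7.97 2.89]
[ 0.59178 -0.03795  0.05096] [3.74 8.25 2.85]
```

Request:
{"op": "carry_out", "data": {"motion": [[[0,-0.05,0],0,0],[[0,0,0],0,0],[[0,0,0],0,0]]}}

```text
time_s: 17.58
position: [0.5917, -0.0379, 0.0509]
ee_rot: [-3.137, -0.085, -0.0]
ft_force: [3.1, 6.5, 1.9]
finger_gap: 0.0221
grip_force: 59.6
```

```bash
python3 - <<'E'
from h import *
for i in range(3):
    s=get_state();print(s["position"].round(5),s["ft_force"].round(2));read_camera("top")
E
```

```text
[ 0.59175 -0.03785  0.05094] [3.13 6.49 1.92]
[ 0.59177 -0.03784  0.05096] [3.99 5.81 0.84]
[ 0.59174 -0.03784  0.05096] [2.64 6.29 1.84]
```

Request:
{"op": "carry_out", "data": {"motion": [[[0,-0.06,0],0,0],[[0,0,0],0,0],[[0,0,0],0,0]]}}

```text
time_s: 17.98
position: [0.5918, -0.0378, 0.051]
ee_rot: [-3.138, -0.084, -0.0]
ft_force: [3.6, 4.8, 2.5]
finger_gap: 0.0223
grip_force: 59.6
```

Request:
{"op": "carry_out", "data": {"motion": [[[-0.05,-0.06,0],0,0],[[0,0,0],0,0],[[0,0,0],0,0]]}}

```text
time_s: 18.23
position: [0.5917, -0.0376, 0.051]
ee_rot: [-3.138, -0.084, -0.001]
ft_force: [4.6, 4.1, 0.8]
finger_gap: 0.0226
grip_force: 59.4
```

Request:
{"op": "carry_out", "data": {"motion": [[[0,-0.05,0],0,0],[[0,0,0],0,0],[[0,0,0],0,0]]}}

```text
time_s: 18.48
position: [0.5917, -0.0375, 0.051]
ee_rot: [-3.139, -0.084, -0.001]
ft_force: [4.4, 3.8, -0.2]
finger_gap: 0.0224
grip_force: 59.4
```

Request:
{"op": "carry_out", "data": {"motion": [[[0.1,-0.05,0],0,0],[[0,0,0],0,0],[[0,-0.03,0],0,0],[[0,0,0],0,0],[[0,0,0],0,0]]}}

```text
time_s: 18.9
position: [0.5918, -0.0374, 0.051]
ee_rot: [3.14, 0.083, -0.001]
ft_force: [0.8, -0.1, 2.3]
finger_gap: 0.0222
grip_force: 59.7
```

```bash
python3 - <<'E'
from h import *
a=snap("side","s10.png").astype(int)
for i in range(3):
    s=get_state();print(s["position"].round(5),s["ft_force"].round(2),s["grip_force"],s["dq"].round(3).max());read_camera("top")
p=s["position"];d=np.array([.0109,-.189])/.1893
ring=np.r_[p[:2]-.19*d,.048];q=w2px("side",ring)[0];print("pred ring",ring,q)
x,y=q.astype(int)
r=(a[:,:,2]>130)&(a[:,:,0]<90)&(a[:,:,1]>90)
w=r[y-14:y+15,x-14:x+15];v,u=np.nonzero(w);print(len(u),u.mean()+x-14 if len(u) else 0,v.mean()+y-14 if len(u) else 0, np.ptp(u) if len(u) else 0)
E
```

```text
[ 0.5918  -0.03739  0.05095] [1.37 0.89 2.59] 59.6778873167932 0.001
[ 0.59184 -0.0374   0.05097] [1.06 1.37 3.55] 59.702033093199134 0.001
[ 0.59182 -0.0374   0.05096] [0.66 1.19 2.63] 59.71437519416213 0.001
pred ring [0.58088194 0.15229428 0.048     ] [324.16388378 198.5623425 ]
181 321.8508287292818 194.5635359116022 22
```

```bash
python3 -c "
from bench import *
print(close_job())"
```

```text
the job is handed in; nothing more can be done
None
```

I laid the gold band flat in the die seat and slid the die in until the detent ball held it at the notch; I handed the job in after 19 s still gripping the knob, but had no pictures left to view the band under the ram.

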